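# Pop the touch-latch spice box and swing its lid wide open

### The arm

A 6-joint arm with a two-finger parallel gripper is mounted at the origin on the work surface. World frame = base frame: x ahead of the robot, y to its left, z up, the work surface at z = 0. Lengths are in mm, angles in rad, forces in N, time in s.
With the tool pointing down it reaches from about 325 to 850 mm from the base axis. Payload 4.4 kg.
Tool frame: the origin (TCP) lies on the mounting face of the last link; the fingertips stand 199 mm ahead of it and the grasp point (between the pads) lies manip.pinch_z ahead of it (manip.pinch_z is the distance from the TCP to the grasp point, in mm); z points along the fingers, y is the line along which they close (so a half turn about z gives the same grasp; the last joint's range is limited). The gripper opens to 94 mm and grips with 3 to 60 N. Pads are 16 mm wide; open, the fingers measure 119 mm over their backs; the gripper's body (75 mm by 177 mm) begins 78 mm behind the grasp point.
Start: joints at [-1.27, 0.207, 1.542, -0, 1.393, -0.15], TCP at [251.026, -517.315, 404.647] pointing down, gripper open.
Joint ranges: [-2.73, 2.73], [-0.86, 2.22], [0.23, 2.46], [-1.11, 4.25], [0.08, 2.63], [-2.82, 2.82]. Speed limits (rad/s): [2.79, 2.79, 3.14, 3.14, 3.14, 3.14].

### API

Orientations are given as a 3x3 rotation matrix whose columns are the frame's x, y, z axes.
In Python, from workcell import manip, grab_frame, get_calibration, job gives the robot as it stands.
- The arm moves only by the tool play_rows, never from a script. Its argument "steps" is a list of rows, each an object of numbers: "gripper": the finger opening in cm, from 0 to 9.4; "x", "y", "z": the shift along the tool's x, y, z in cm; "turn": the turn about the tool's z in degrees. A call has 1 to 5 rows; each row shifts and turns the commanded pose from where the row before left it, along the tool's axes as they then stand; what a row does not reach is not made up. A row lasts 1/10 s, in which the tool goes at most 50 mm and 8.59 degrees, less where a joint would pass 70% of its speed; a pose out of reach is approached as far as the arm can. A call with a gripper value outside its range is refused whole. The fingers move at their own pace and stop on an object; "squeeze" is the grip in N (left out, the last holds). Time passes only in rows, so rows that do not move let the fingers close. It gives the time, the measured TCP pose, the force, the opening and the grip force at its end, in the units of the state.
- manip.get_state(): the state, without advancing time (a new reading comes with each control period).
- grab_frame(name): name is "scene" or "top" or "wrist"; returns (picture, depth): 400x640x3 uint8, blue, green, red; 400x640 float32, mm along the optical axis (not along the pixel's ray), 0 where there is no reading.
- get_calibration(name): a dict with "fov_y" (degrees; the focal length in pixels is half the picture's height over the tangent of half this angle, whatever the lens; pixels are square), "cx", "cy" (the principal point, pixels), "dist" ([k1, k2, p1, p2, k3] as OpenCV has them; the pictures are not rectified), "view" (4x4, takes a point from world to camera coordinates); the wrist camera has in their place "tool_from_camera" (4x4, takes a point from camera to tool coordinates, whose origin is the TCP and whose axes are the flange's). Camera axes: x right, y up, looking along -z (the intrinsics and any distortion apply to the point x, -y, -z); pixel columns grow to the right and rows downward; lengths in mm; the calibration is good to about 2 mm. A picture is of the moment at which its call begins: read the wrist's pose just before it. get_calibration takes no time and is no camera call.
- job.close_job(): hands the job in; it is judged then, once.
The state is a dict: "t": time; "qpos": joint angles; "qd": joint speeds; "joint_torque": joint torques, N m; "position": TCP position; "orientation": TCP orientation; "force": force on the tool from outside, world axes, zero at the start; "wrist_torque": the same for the moment, N m; "grip_width": finger opening in mm; "grip_force": force on a finger pad.
Only numpy, scipy, OpenCV 4.12 (cv2) and the standard library are available. Lean on these libraries where they do the work, as an engineer would, in place of code of your own. Each camera call takes 0.05 s, during which the arm holds its last target. There are 200 camera calls.

### The job

Open the wider of the two wooden spice boxes: press down gently on its lid near the front edge until the push-release catch lets go, take the hand away so the spring raises the lid ajar by itself, then push the lid up and over with the fingers until it leans back wide open on its stop. Leave the narrower box shut, and do not move or pick up the jar, plate, stopper or squeezer.

Things in the scene. Friction and masses are not known exactly. Their poses are not given: they have to be found in the camera images.
- wide_box: The box to open: plain wooden box 150 mm deep (its x), 200 mm wide (its y), fixed; origin at the centre of its underside. Front faces its -x, lid hinged along its far (+x) top edge. Walls 8 mm thick, 70 mm high, then a 9 mm shadow gap, then the 10 mm lid; shut, the lid's top is 89 mm above the slab. No handle; a flat clear round window 60 mm across in the lid's middle.
- wide_lid (a joint): Lid angle (rad): 0 shut, grows as the front edge rises, 1.571 upright, 1.8 on its stop. Pressed near the front edge it gives 6 mm at most (to -0.045), then is firm; the catch lets go after about 4 mm, at 4 to 6 N. When the finger withdraws, a spring raises it in about 1 s to about 0.56, where it rests ajar; wait for that, fingers off. Let go short of upright it falls back to ajar. It does not relatch.
- wide_lid_press (a point): Point on the top face of the wide box's lid, 22 mm in from the middle of its front edge: the place to press (the catch is hidden inside). It turns with the lid.
- wide_lid_edge (a point): Middle of the front (free) edge of the wide lid, at half its 10 mm thickness, 150 mm from the hinge line. It moves with the lid: shut it is 84 mm above the slab, ajar about 163 mm. Pushing the released lid (0.2 kg) up takes under 2 N here; past upright it falls onto its stop by itself.
- wide_lid_hinge (a point): Middle of the wide lid's hinge line, 79 mm above the slab at the box's far (+x) edge, at the level of the shut lid's underside. The lid turns about the box's y axis through here.
- narrow_box: A second box of the same wood, build and depth, but only 120 mm wide, fixed to the slab; origin at the centre of its underside. The boxes' places are swapped at random. To be left shut.
- narrow_lid (a joint): Angle of the narrow box's lid (rad), 0 shut; it has the same push-release catch and would pop open if pressed.
- pickle_jar: Brown ceramic pickle jar with a knobbed lid, 94 mm across, 124 mm high, loose; origin at the centre of its underside. A bystander.
- plate: Yellow melamine plate, 190 mm across, 20 mm high, loose; origin at the centre of its underside. A bystander.
- stopper: Glass cruet stopper standing on its plug, 38 mm across, 58 mm high, loose; origin at the centre of its underside, in front of and between the boxes. A bystander.
- squeezer: Steel lemon squeezer, 72 mm wide, 220 mm long, 50 mm high, loose; origin under the centre of its cup, its handles run to its -x. A bystander beyond the boxes.
- tin_strip: Flat magnetic steel strip 55 by 320 mm (long along its y) carrying three round tins with clear windows, 56 mm high in all, fixed beyond the boxes; origin at the centre of its underside. Scenery.
Not all that is in view belongs to the job. What is shaped like the narrow_box but green or red is not meant.

How it is judged:
By the outcome, as a careful person would: the job done as asked, in the order asked, and still so for the second after the job is handed in, with the robot touching nothing.
It also fails if it takes over 48 s, if anything falls off the work surface, if the arm or the gripper's body presses on something with over 40 N, if the wrist force passes 120 N, or if a joint passes its speed limit or range.

## Working session

There is one attempt and no reset: what is moved stays moved. The work goes in short steps, Python scripts to look and compute and a tool call to move; the robot and the scene stay as the last step left them, time stands still between calls to the robot, and variables do not carry over. Pictures are saved under pics/ and viewed, at most 10 in all, crops included, and the job is handed in when it is done.

Besides the shell and the picture viewer there is one more tool, called after "Call:" by a JSON object that holds its "name" and its "arguments", one argument or row to a line. play_rows: Moves the arm, as the interface text tells. Its arguments: {"type":"object","properties":{"steps":{"type":"array","items":{"type":"object","properties":{"gripper":{"type":"number"},"x":{"type":"number"},"y":{"type":"number"},"z":{"type":"number"},"turn":{"type":"number"}}}},"squeeze":{"type":"number"}},"required":["steps"]}

```bash
mkdir -p pics; ls
cat > h.py <<'E'
import numpy as np, cv2
from workcell import manip, grab_frame, get_calibration, job
def K(c,shape=(400,640)):
    f=shape[0]/2/np.tan(np.radians(c["fov_y"])/2)
    return np.array([[f,0,c["cx"]],[0,f,c["cy"]],[0,0,1]])
def ray(name,uv,view=None):
    c=get_calibration(name)
    V=np.array(c["view"])
    p=cv2.undistortPoints(np.array(uv,float).reshape(-1,1,2),K(c),np.array(c["dist"],float)).reshape(-1,2)
    d=np.c_[p[:,0],-p[:,1],-np.ones(len(p))]
    R=V[:3,:3];o=-R.T@V[:3,3]
    return o,d@R
def atz(name,uv,z):
    o,d=ray(name,uv); return o+d*((z-o[2])/d[:,2])[:,None]
def atdepth(name,uv,dep):
    o,d=ray(name,uv); return o+d*np.array([dep[int(round(v)),int(round(u))] for u,v in uv])[:,None]
E
python3 - <<'E'
from h import *
s=manip.get_state();print(s,manip.pinch_z)
for n in("scene","top"):
    p,d=grab_frame(n);cv2.imwrite(f"pics/{n}0.png",p);np.save(f"{n}0.npy",d)
    print(get_calibration(n))
E
```

```text
pics
{'t': 0.0, 'qpos': array([-1.26955240e+00,  2.07375786e-01,  1.54291127e+00, -1.05665195e-05,
        1.39348445e+00, -1.50476607e-01]), 'qd': array([ 0.00193923, -0.00084925,  0.00068748, -0.00082105, -0.00128766,
        0.00063914]), 'joint_torque': array([-4.37251147e-04, -3.70885563e+01, -2.81416047e+01,  6.98382547e-02,
        3.60083871e-02, -1.80291504e-04]), 'position': array([ 250.89009164, -516.98420079,  403.53567708]), 'orientation': array([[ 8.99696681e-01,  4.36515121e-01, -6.56414094e-04],
       [ 4.36515500e-01, -8.99694338e-01,  2.07764190e-03],
       [ 3.16350062e-04, -2.15578245e-03, -9.99997626e-01]]), 'force': array([-0.4105789 ,  0.42294808,  1.0327006 ]), 'wrist_torque': array([-0.00931944,  0.02169908,  0.02853558]), 'grip_force': 0.0, 'grip_width': 94.2012088866943} 180.4
{'fov_y': 44.459467666620554, 'cx': 321.0988661329002, 'cy': 191.9710672878953, 'dist': array([0.02434737, 0.        , 0.        , 0.        , 0.        ]), 'view': array([[ 2.18493782e-01,  9.75812358e-01, -7.12105231e-03,
        -1.31970509e+02],
       [-6.54090542e-01,  1.51864771e-01,  7.41014611e-01,
         2.74145717e+02],
       [ 7.24172652e-01, -1.57249272e-01,  6.71451143e-01,
        -1.88761422e+03],
       [ 0.00000000e+00,  0.00000000e+00,  0.00000000e+00,
         1.00000000e+00]])}
{'fov_y': 46.83667020191731, 'cx': 318.7919583664828, 'cy': 192.73371281714344, 'dist': array([-0.0836185,  0.       ,  0.       ,  0.       ,  0.       ]), 'view': array([[ 1.37705696e-02, -9.99827338e-01,  1.24766260e-02,
         2.37541200e+01],
       [ 9.87940374e-01,  1.55292581e-02,  1.54054079e-01,
        -5.28950404e+02],
       [-1.54221232e-01,  1.02047502e-02,  9.87983641e-01,
        -1.33538211e+03],
       [ 0.00000000e+00,  0.00000000e+00,  0.00000000e+00,
         1.00000000e+00]])}
```

View pics/scene0.png

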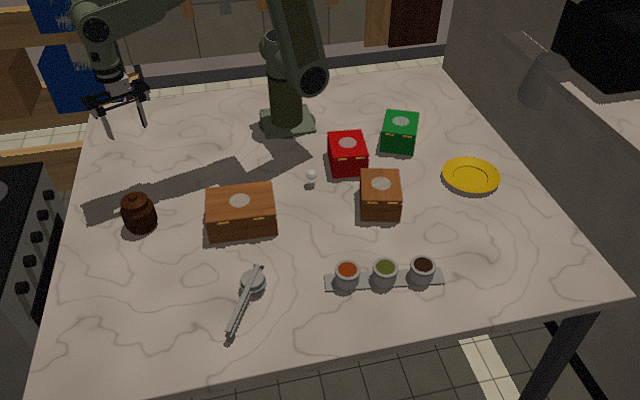

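View pics/top0.png

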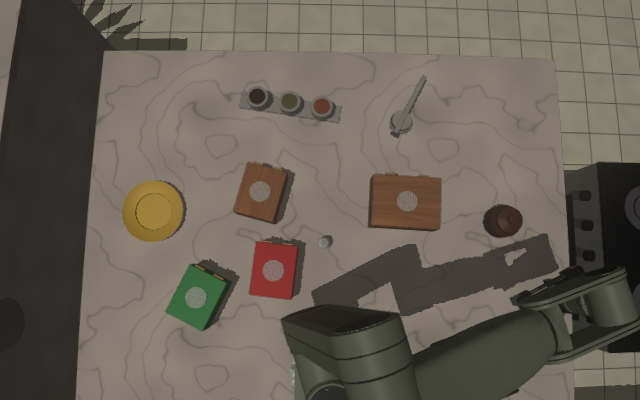

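The scene view (from the far side) shows the wide box at about (240,210) and the narrow wooden one at (380,195). In the top view the wide box lid spans about (370,175) to (441,230). Its brass hinges are on the far edge at (390,174) and (424,174), the stopper is at (325,242) and the jar at (503,221).

Run:
```python
import cv2,numpy as np
a=cv2.imread("pics/top0.png")[160:245,355:455];b=cv2.imread("pics/scene0.png")[170:255,190:290]
r=[cv2.resize(i,None,fx=4,fy=4,interpolation=cv2.INTER_CUBIC) for i in(a,b)]
cv2.imwrite("pics/crop1.png",cv2.convertScaleAbs(np.hstack(r),alpha=1.5))
```

```text
(no output)
```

View pics/crop1.png

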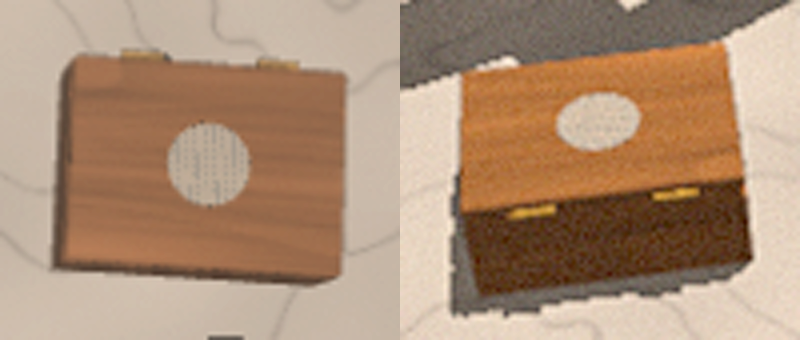

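```bash
cat > m.py <<'E'
from h import *
T=[(355+x/4-.4,160+y/4-.4) for x,y in[(75,57),(346,73),(340,274),(65,263),(208,165)]]
S=[(190+x/4-.4,170+y/4-.4) for x,y in[(345,178),(62,212),(60,72),(324,43),(198,121)]]
o1,d1=ray("top",T);o2,d2=ray("scene",S)
P=[]
for a,b in zip(d1,d2):
    A=np.c_[a,-b];s=np.linalg.lstsq(A,o2-o1,rcond=None)[0]
    p,q=o1+a*s[0],o2+b*s[1];P.append((p+q)/2);print(((p+q)/2).round(1),np.linalg.norm(p-q).round(1))
for n,uv in(("top",T),("scene",S)):
    p=atz(n,uv,89);print(n,p.round(1).tolist())
    print(p[:4].mean(0), [np.degrees(np.arctan2(*(p[i]-p[j])[1::-1])).round(1) for i,j in((0,3),(1,2),(0,1),(3,2))],[np.linalg.norm(p[i]-p[j]).round(0) for i,j in((0,3),(1,2),(0,1),(3,2))])
    print(atdepth(n,uv,np.load(n+"0.npy")).round(0).tolist())
print("stopper",atz("top",[(325,243)],40), "jar",atz("top",[(503,221)],100))
E
python3 m.py
```

```text
[ 580.2 -126.1   83.1] 0.3
[ 571.3 -324.1   85.7] 1.7
[ 423.9 -317.1   86.8] 1.3
[ 429.8 -118.9   81.9] 0.7
[ 501.6 -221.9   87.2] 0.2
top [[579.0, -125.5, 89.0], [570.6, -324.1, 89.0], [423.8, -315.8, 89.0], [429.2, -117.7, 89.0], [501.3, -221.4, 89.0]]
[ 500.64533881 -220.77306402   89.        ] [np.float64(-3.0), np.float64(-3.2), np.float64(87.6), np.float64(88.4)] [np.float64(150.0), np.float64(147.0), np.float64(199.0), np.float64(198.0)]
[[579.0, -126.0, 88.0], [570.0, -324.0, 91.0], [424.0, -315.0, 92.0], [431.0, -121.0, 64.0], [502.0, -222.0, 87.0]]
scene [[586.2, -126.4, 89.0], [575.0, -322.9, 89.0], [426.2, -317.5, 89.0], [438.0, -119.9, 89.0], [503.6, -222.0, 89.0]]
[ 506.34495669 -221.68294729   89.        ] [np.float64(-2.5), np.float64(-2.1), np.float64(86.7), np.float64(86.6)] [np.float64(148.0), np.float64(149.0), np.float64(197.0), np.float64(198.0)]
[[577.0, -126.0, 80.0], [573.0, -323.0, 87.0], [429.0, -317.0, 91.0], [434.0, -120.0, 86.0], [499.0, -222.0, 85.0]]
stopper [[379.61935285  11.25708846  40.        ]] jar [[ 445.31528612 -499.10556813  100.        ]]
```

Lid centre is about (501.5, -221.5, 88), yaw about -2.7°. That puts the press point near (448.5, -219) and the hinge at (576.5, -225, 79). First I close the fingers and turn the tool to line up with the box.

Call:
{"name": "play_rows", "arguments": {
  "steps": [
    {"gripper": 0, "turn": 7.15},
    {"gripper": 0, "turn": 7.15},
    {"gripper": 0, "turn": 7.15},
    {"gripper": 0, "turn": 7.15},
    {"gripper": 0}
  ],
  "squeeze": 10
}}

```text
invalid input
```

```bash
cat >> h.py <<'E'
C=np.array([501.5,-221.5]);yaw=np.radians(-2.7)
ex=np.array([np.cos(yaw),np.sin(yaw)]);ey=np.array([-ex[1],ex[0]])
def where(lx=None,tz=None):
    s=manip.get_state();p=s["position"];R=s["orientation"]
    tip=p+R[:,2]*199
    print("t",s["t"],"tip",tip.round(1),"local",(ex@(tip[:2]-C)).round(1),(ey@(tip[:2]-C)).round(1),"yaw",np.degrees(np.arctan2(R[1,0],R[0,0])).round(2),"f",s["force"].round(1),"w",s["grip_width"])
    if lx is not None:
        g=np.r_[C+ex*lx,tz]; print("tool shift",(R.T@(g-tip)).round(1))
E
python3 -c "
from h import *
where(-53,110)"
```

```text
t 0.1 tip [ 250.8 -516.6  204.6] local -236.5 -306.6 yaw 25.89 f [-0.3  0.3  1.1] w 93.87771754026451
tool shift [ 307.8 -181.2   95.1]
```

Call:
{"name": "play_rows", "arguments": {
  "steps": [
    {"gripper": 0.0, "x": 0, "y": 0, "z": 0, "turn": 7.15},
    {"gripper": 0.0, "x": 0, "y": 0, "z": 0, "turn": 7.15},
    {"gripper": 0.0, "x": 0, "y": 0, "z": 0, "turn": 7.15},
    {"gripper": 0.0, "x": 0, "y": 0, "z": 0, "turn": 7.15}
  ]
}}

```text
t: 0.5
position: [251.0, -517.1, 403.9]
orientation: [[0.999, -0.052, -0.0], [-0.052, -0.999, 0.001], [-0.0, -0.001, -1.0]]
force: [-0.2, 0.3, -0.4]
grip_width: 65.6
grip_force: 0.0
```

Call:
{"name": "play_rows", "arguments": {
  "steps": [
    {"gripper": 0, "x": 2.3, "y": -3.8, "z": 0, "turn": 0},
    {"gripper": 0, "x": 2.3, "y": -3.8, "z": 0, "turn": 0},
    {"gripper": 0, "x": 2.3, "y": -3.8, "z": 0, "turn": 0},
    {"gripper": 0, "x": 2.3, "y": -3.8, "z": 0, "turn": 0}
  ]
}}

```text
t: 0.9
position: [350.6, -368.3, 404.1]
orientation: [[0.999, -0.048, -0.0], [-0.048, -0.999, 0.001], [-0.0, -0.001, -1.0]]
force: [0.6, 0.1, -0.4]
grip_width: 33.5
grip_force: 0.0
```

Call:
{"name": "play_rows", "arguments": {
  "steps": [
    {"gripper": 0, "x": 2.3, "y": -3.8, "z": 0, "turn": 0},
    {"gripper": 0, "x": 2.3, "y": -3.8, "z": 0, "turn": 0},
    {"gripper": 0, "x": 2.3, "y": -3.8, "z": 0, "turn": 0},
    {"gripper": 0, "x": 2.3, "y": -3.8, "z": 0, "turn": 0},
    {"gripper": 0, "x": 0, "y": 0, "z": 0, "turn": 0}
  ]
}}

```text
t: 1.4
position: [450.9, -218.3, 404.2]
orientation: [[0.999, -0.04, 0.0], [-0.04, -0.999, 0.002], [0.0, -0.002, -1.0]]
force: [-0.1, -0.7, 0.3]
grip_width: 0.5
grip_force: 0.0
```

```bash
python3 -c "
from h import *
where(-53,100)
p,d=grab_frame('top');cv2.imwrite('pics/top1.png',p)
q,d=grab_frame('scene')
cv2.imwrite('pics/c2.png',np.hstack([cv2.resize(p[130:270,340:480],None,fx=2.8,fy=2.8),cv2.resize(q[120:260,170:310],None,fx=2.8,fy=2.8)]))"
```

```text
t 1.4 tip [ 451.  -217.8  205.2] local -50.6 1.3 yaw -2.32 f [-0.1 -0.7  0.3] w 0.5371256551699211
tool shift [ -2.4   1.5 105.2]
```

View pics/c2.png

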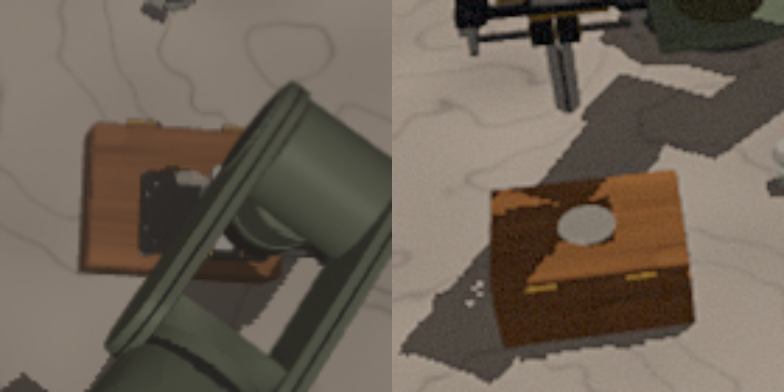

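The crop shows the closed fingers above the lid near its front (tips at about (570,108) in the crop), and the box still shut. Next I lower the hand.

Call:
{"name": "play_rows", "arguments": {
  "steps": [
    {"gripper": 0, "x": -0.2, "y": 0.1, "z": 4, "turn": 0},
    {"gripper": 0, "x": 0, "y": 0, "z": 4, "turn": 0},
    {"gripper": 0, "x": 0, "y": 0, "z": 1.5, "turn": 0},
    {"gripper": 0, "x": 0, "y": 0, "z": 0, "turn": 0},
    {"gripper": 0, "x": 0, "y": 0, "z": 0, "turn": 0}
  ]
}}

```text
t: 2.0
position: [446.8, -224.6, 309.9]
orientation: [[0.999, -0.049, -0.0], [-0.049, -0.999, -0.0], [-0.0, 0.0, -1.0]]
force: [0.6, 0.8, 1.7]
grip_width: 0.2
grip_force: 0.0
```

```bash
python3 -c "
from h import *
where(-53,89)"
```

```text
t 2.0 tip [ 446.8 -224.6  110.9] local -54.5 -5.7 yaw -2.83 f [0.6 0.8 1.7] w 0.17907342146877658
tool shift [ 1.5 -5.7 21.9]
```

Call:
{"name": "play_rows", "arguments": {
  "steps": [
    {"gripper": 0, "x": 0.1, "y": -0.3, "z": 1, "turn": 0},
    {"gripper": 0, "x": 0, "y": -0.2, "z": 0.5, "turn": 0},
    {"gripper": 0, "x": 0, "y": 0, "z": 0.2, "turn": 0},
    {"gripper": 0, "x": 0, "y": 0, "z": 0, "turn": 0}
  ]
}}

```text
t: 2.4
position: [448.4, -218.1, 292.5]
orientation: [[0.999, -0.047, -0.0], [-0.047, -0.999, 0.0], [-0.0, -0.0, -1.0]]
force: [-0.2, 0.1, 0.2]
grip_width: 0.2
grip_force: 0.0
```

Call:
{"name": "play_rows", "arguments": {
  "steps": [
    {"gripper": 0, "x": 0, "y": 0, "z": 0.15, "turn": 0},
    {"gripper": 0, "x": 0, "y": 0, "z": 0.1, "turn": 0},
    {"gripper": 0, "x": 0, "y": 0, "z": 0, "turn": 0}
  ]
}}

```text
t: 2.7
position: [448.4, -218.3, 290.1]
orientation: [[0.999, -0.047, 0.0], [-0.047, -0.999, -0.0], [0.0, 0.0, -1.0]]
force: [-1.0, 1.3, -0.6]
grip_width: 0.8
grip_force: 0.0
```

Call:
{"name": "play_rows", "arguments": {
  "steps": [
    {"gripper": 0, "x": 0, "y": 0, "z": 0.1, "turn": 0},
    {"gripper": 0, "x": 0, "y": 0, "z": 0.1, "turn": 0},
    {"gripper": 0, "x": 0, "y": 0, "z": 0, "turn": 0}
  ]
}}

```text
t: 3.0
position: [448.5, -218.4, 288.2]
orientation: [[0.999, -0.047, 0.0], [-0.047, -0.999, -0.0], [0.0, 0.0, -1.0]]
force: [0.3, 0.7, 1.4]
grip_width: 0.6
grip_force: 0.6
```

Call:
{"name": "play_rows", "arguments": {
  "steps": [
    {"gripper": 0, "x": 0, "y": 0, "z": 0.1, "turn": 0},
    {"gripper": 0, "x": 0, "y": 0, "z": 0.1, "turn": 0},
    {"gripper": 0, "x": 0, "y": 0, "z": 0, "turn": 0}
  ]
}}

```text
t: 3.3
position: [448.5, -218.4, 286.7]
orientation: [[0.999, -0.047, -0.0], [-0.047, -0.999, -0.0], [-0.0, 0.0, -1.0]]
force: [-0.8, 0.8, 4.8]
grip_width: 0.7
grip_force: 2.2
```

Call:
{"name": "play_rows", "arguments": {
  "steps": [
    {"gripper": 0, "x": 0, "y": 0, "z": 0.1, "turn": 0},
    {"gripper": 0, "x": 0, "y": 0, "z": 0.05, "turn": 0},
    {"gripper": 0, "x": 0, "y": 0, "z": 0, "turn": 0}
  ]
}}

```text
t: 3.6
position: [448.4, -218.4, 285.4]
orientation: [[0.999, -0.047, -0.0], [-0.047, -0.999, -0.0], [-0.0, 0.0, -1.0]]
force: [-2.8, 0.9, 6.1]
grip_width: 0.7
grip_force: 3.1
```

Call:
{"name": "play_rows", "arguments": {
  "steps": [
    {"gripper": 0, "x": 0, "y": 0, "z": 0.1, "turn": 0},
    {"gripper": 0, "x": 0, "y": 0, "z": 0.05, "turn": 0},
    {"gripper": 0, "x": 0, "y": 0, "z": 0, "turn": 0}
  ]
}}

```text
t: 3.9
position: [448.4, -218.4, 283.8]
orientation: [[0.999, -0.047, -0.0], [-0.047, -0.999, -0.0], [-0.0, 0.0, -1.0]]
force: [-2.0, 1.4, 5.7]
grip_width: 0.2
grip_force: 2.8
```

Call:
{"name": "play_rows", "arguments": {
  "steps": [
    {"gripper": 0, "x": 0, "y": 0, "z": 0.1, "turn": 0},
    {"gripper": 0, "x": 0, "y": 0, "z": 0, "turn": 0}
  ]
}}

```text
t: 4.1
position: [448.4, -218.4, 282.9]
orientation: [[0.999, -0.047, -0.0], [-0.047, -0.999, -0.0], [-0.0, 0.0, -1.0]]
force: [-2.7, 0.6, 6.8]
grip_width: 0.3
grip_force: 3.5
```

Call:
{"name": "play_rows", "arguments": {
  "steps": [
    {"gripper": 0, "x": 0, "y": 0, "z": -4, "turn": 0},
    {"gripper": 0, "x": 0, "y": 0, "z": -5, "turn": 0},
    {"gripper": 0, "x": 0, "y": 0, "z": -5, "turn": 0},
    {"gripper": 0, "x": -3, "y": 0, "z": 0, "turn": 0},
    {"gripper": 0, "x": -4, "y": 0, "z": 0, "turn": 0}
  ]
}}

```text
t: 4.6
position: [379.0, -215.4, 424.6]
orientation: [[0.999, -0.046, 0.004], [-0.046, -0.999, -0.004], [0.005, 0.004, -1.0]]
force: [-1.1, -1.2, 0.2]
grip_width: 0.4
grip_force: 0.0
```

Call:
{"name": "play_rows", "arguments": {
  "steps": [
    {"gripper": 0, "x": 0, "y": 0, "z": 0, "turn": 0},
    {"gripper": 0, "x": 0, "y": 0, "z": 0, "turn": 0},
    {"gripper": 0, "x": 0, "y": 0, "z": 0, "turn": 0},
    {"gripper": 0, "x": 0, "y": 0, "z": 0, "turn": 0},
    {"gripper": 0, "x": 0, "y": 0, "z": 0, "turn": 0}
  ]
}}

```text
t: 5.1
position: [379.2, -215.2, 422.0]
orientation: [[0.999, -0.047, -0.0], [-0.047, -0.999, 0.0], [-0.0, -0.0, -1.0]]
force: [-0.2, 0.0, 0.7]
grip_width: 0.5
grip_force: 0.0
```

Call:
{"name": "play_rows", "arguments": {
  "steps": [
    {"gripper": 0, "x": 0, "y": 0, "z": 0, "turn": 0},
    {"gripper": 0, "x": 0, "y": 0, "z": 0, "turn": 0},
    {"gripper": 0, "x": 0, "y": 0, "z": 0, "turn": 0},
    {"gripper": 0, "x": 0, "y": 0, "z": 0, "turn": 0},
    {"gripper": 0, "x": 0, "y": 0, "z": 0, "turn": 0}
  ]
}}

```text
t: 5.6
position: [378.5, -215.0, 422.1]
orientation: [[0.999, -0.047, -0.0], [-0.047, -0.999, 0.0], [-0.0, -0.0, -1.0]]
force: [-0.1, -0.1, 0.5]
grip_width: 0.8
grip_force: 0.0
```

```bash
python3 -c "
from h import *
where(-85,140)
q,d=grab_frame('scene');np.save('s3.npy',d)
cv2.imwrite('pics/c3.png',cv2.convertScaleAbs(cv2.resize(q[70:270,130:330],None,fx=3,fy=3),alpha=1.4))"
```

```text
t 5.6 tip [ 378.5 -215.   223.1] local -123.2 0.7 yaw -2.71 f [-0.1 -0.1  0.5] w 0.811658085102039
tool shift [38.2  0.7 83.1]
```

View pics/c3.png

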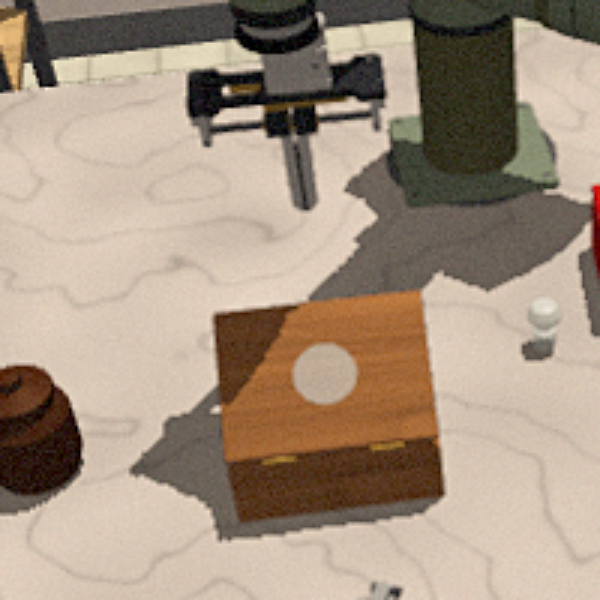

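The crop shows the lid raised: it now spans about 50 px front to back against 35 px when shut, with its front edge at crop (320,300). The fingers are clear. I'll check the angle from the depth image.

```bash
python3 -c "
from h import *
d=np.load('s3.npy')
for x,y in((265,320),(320,310),(390,303),(325,425)):
    p=atdepth('scene',[(130+x/3,70+y/3)],d)[0];l=ex@(p[:2]-C);print(p.round(0),l.round(0),'angle',np.arctan2(p[2]-89,75-l).round(2))"
```

```text
[ 468. -269.  157.] -31.0 angle 0.57
[ 464. -217.  156.] -38.0 angle 0.54
[ 470. -150.  158.] -34.0 angle 0.56
[ 562. -229.   98.] 61.0 angle 0.59
```

The lid is ajar at about 0.56 rad. Next I lower the fingers in front of its edge.

Call:
{"name": "play_rows", "arguments": {
  "steps": [
    {"gripper": 0, "x": 0, "y": 0, "z": 4, "turn": 0},
    {"gripper": 0, "x": 0, "y": 0, "z": 4.3, "turn": 0},
    {"gripper": 0, "x": 2.5, "y": 0, "z": 0, "turn": 0},
    {"gripper": 0, "x": 2, "y": 0, "z": 0, "turn": 0},
    {"gripper": 0, "x": 0, "y": 0, "z": 0, "turn": 0}
  ]
}}

```text
t: 6.15
position: [424.7, -217.3, 338.9]
orientation: [[0.999, -0.046, 0.001], [-0.046, -0.999, -0.0], [0.001, 0.0, -1.0]]
force: [0.2, -0.0, 0.3]
grip_width: 0.5
grip_force: 0.0
```

```bash
python3 -c "
from h import *
where(-60,138)
for t in np.arange(.56,1.75,.1): # finger centre = edge lower corner -8, tip 25 below
    print(t.round(2),(75-150*np.cos(t)-8).round(0),(79+150*np.sin(t)-25).round(0))"
```

```text
t 6.15 tip [ 424.8 -217.3  139.9] local -76.8 0.6 yaw -2.65 f [ 0.2 -0.   0.3] w 0.5334167936333237
tool shift [16.8  0.6  1.9]
0.56 -60.0 134.0
0.66 -51.0 146.0
0.76 -42.0 157.0
0.86 -31.0 168.0
0.96 -19.0 177.0
1.06 -6.0 185.0
1.16 7.0 192.0
1.26 21.0 197.0
1.36 36.0 201.0
1.46 50.0 203.0
1.56 65.0 204.0
1.66 80.0 203.0
```

Call:
{"name": "play_rows", "arguments": {
  "steps": [
    {"gripper": 0, "x": 1.5, "y": 0, "z": 0, "turn": 0},
    {"gripper": 0, "x": 1.0, "y": 0, "z": -0.7, "turn": 0},
    {"gripper": 0, "x": 0.9, "y": 0, "z": -1.0, "turn": 0},
    {"gripper": 0, "x": 1.1, "y": 0, "z": -1.1, "turn": 0}
  ]
}}

```text
t: 6.55
position: [464.2, -219.2, 367.8]
orientation: [[0.999, -0.047, -0.018], [-0.047, -0.999, 0.002], [-0.018, -0.001, -1.0]]
force: [-15.9, 1.8, 12.5]
grip_width: 0.4
grip_force: 7.4
```

Call:
{"name": "play_rows", "arguments": {
  "steps": [
    {"gripper": 0, "x": 1.2, "y": 0, "z": -0.9, "turn": 0},
    {"gripper": 0, "x": 1.3, "y": 0, "z": -0.8, "turn": 0},
    {"gripper": 0, "x": 1.3, "y": 0, "z": -0.7, "turn": 0},
    {"gripper": 0, "x": 1.4, "y": 0, "z": -0.5, "turn": 0}
  ]
}}

```text
t: 6.95
position: [520.2, -222.0, 397.4]
orientation: [[0.999, -0.048, 0.0], [-0.048, -0.999, -0.001], [0.0, 0.001, -1.0]]
force: [-0.4, 0.2, 0.5]
grip_width: 0.5
grip_force: 0.3
```

```bash
python3 -c "
from h import *
where(80,203)
q,d=grab_frame('scene');np.save('s4.npy',d)
cv2.imwrite('pics/c4.png',cv2.convertScaleAbs(cv2.resize(q[70:270,130:330],None,fx=3,fy=3),alpha=1.4))"
```

```text
t 6.95 tip [ 520.2 -222.2  198.4] local 18.7 0.2 yaw -2.73 f [-0.4  0.2  0.5] w 0.48825780246883954
tool shift [61.3  0.1 -4.6]
```

View pics/c4.png

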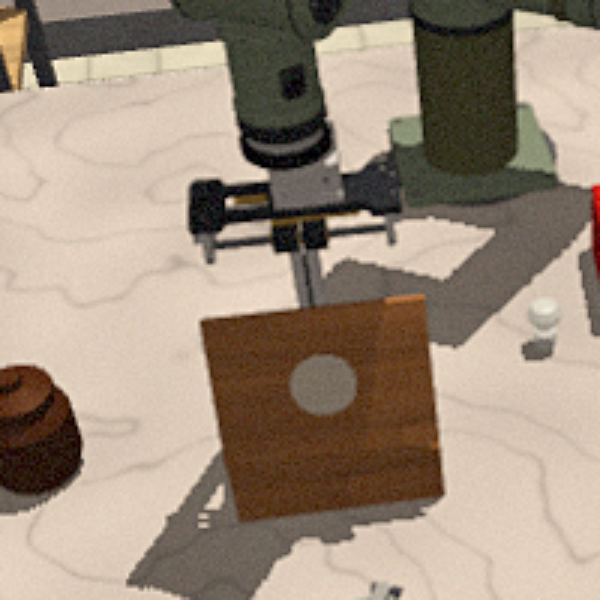

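The crop shows the lid standing at about 1.2 rad with the fingers behind it, its top edge at crop y about 300. I'll continue more slowly past upright.

Call:
{"name": "play_rows", "arguments": {
  "steps": [
    {"gripper": 0, "x": 0.8, "y": 0, "z": -0.2, "turn": 0},
    {"gripper": 0, "x": 0.9, "y": 0, "z": -0.2, "turn": 0},
    {"gripper": 0, "x": 0.9, "y": 0, "z": -0.1, "turn": 0},
    {"gripper": 0, "x": 0.9, "y": 0, "z": 0, "turn": 0},
    {"gripper": 0, "x": 0.9, "y": 0, "z": 0, "turn": 0}
  ]
}}

```text
t: 7.5
position: [564.9, -223.9, 400.9]
orientation: [[0.999, -0.047, -0.0], [-0.047, -0.999, 0.0], [-0.0, -0.0, -1.0]]
force: [-0.2, 0.5, 0.6]
grip_width: 0.6
grip_force: 0.0
```

Call:
{"name": "play_rows", "arguments": {
  "steps": [
    {"gripper": 0, "x": 0.8, "y": 0, "z": 0, "turn": 0},
    {"gripper": 0, "x": 0.8, "y": 0, "z": 0, "turn": 0},
    {"gripper": 0, "x": 0.5, "y": 0, "z": 0, "turn": 0},
    {"gripper": 0, "x": 0, "y": 0, "z": 0, "turn": 0},
    {"gripper": 0, "x": 0, "y": 0, "z": 0, "turn": 0}
  ]
}}

```text
t: 8.0
position: [585.3, -224.8, 401.0]
orientation: [[0.999, -0.047, -0.0], [-0.047, -0.999, 0.0], [-0.0, -0.0, -1.0]]
force: [-0.3, -0.4, 0.7]
grip_width: 0.2
grip_force: 0.0
```

Call:
{"name": "play_rows", "arguments": {
  "steps": [
    {"gripper": 0, "x": 0, "y": 0, "z": 0, "turn": 0},
    {"gripper": 0, "x": 0, "y": 0, "z": 0, "turn": 0},
    {"gripper": 0, "x": -2, "y": 0, "z": 0, "turn": 0},
    {"gripper": 0, "x": -4, "y": 0, "z": 0, "turn": 0},
    {"gripper": 0, "x": -4, "y": 0, "z": -3, "turn": 0}
  ]
}}

```text
t: 8.5
position: [483.1, -219.2, 426.7]
orientation: [[0.999, -0.047, -0.009], [-0.047, -0.999, 0.005], [-0.009, -0.005, -1.0]]
force: [-0.5, 1.2, 0.8]
grip_width: 0.4
grip_force: 0.0
```

Call:
{"name": "play_rows", "arguments": {
  "steps": [
    {"gripper": 0, "x": -4, "y": 0, "z": -2, "turn": 0},
    {"gripper": 0, "x": -4, "y": 0, "z": 0, "turn": 0},
    {"gripper": 0, "x": 0, "y": 0, "z": 0, "turn": 0},
    {"gripper": 0, "x": 0, "y": 0, "z": 0, "turn": 0},
    {"gripper": 0, "x": 0, "y": 0, "z": 0, "turn": 0}
  ]
}}

```text
t: 9.0
position: [406.1, -216.5, 451.3]
orientation: [[0.999, -0.047, 0.001], [-0.047, -0.999, -0.0], [0.001, 0.0, -1.0]]
force: [0.1, -0.0, -0.2]
grip_width: 0.6
grip_force: 0.0
```

```bash
python3 -c "
from h import *
where()
q,d=grab_frame('scene');np.save('s5.npy',d)
cv2.imwrite('pics/c5.png',q)"
```

```text
t 9.0 tip [ 406.2 -216.5  252.3] local -95.4 0.5 yaw -2.71 f [ 0.1 -0.  -0.2] w 0.6280296266519849
```

View pics/c5.png

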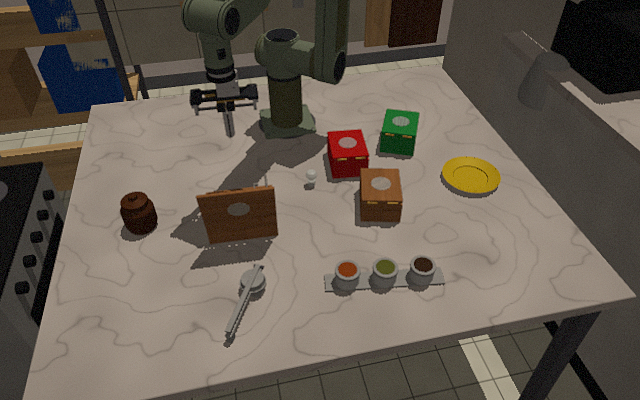

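The lid leans back away from the robot, spanning about (198,192) to (278,240). The fingers are clear and the other objects are unmoved. I'll check the lid angle from depth, then hand in.

```bash
python3 -c "
from h import *
d=np.load('s5.npy')
uv=[(u,v) for u in range(212,268,6) for v in list(range(198,204))+list(range(218,230,2))]
P=atdepth('scene',uv,d);l=(P[:,:2]-C)@ex;m=abs(l-95)<50
a=np.polyfit(P[m,2],l[m],1);ang=np.pi/2+np.arctan(a[0]);print(m.sum(),ang)
if 1.7<ang<1.9: print(job.close_job())
"
```

```text
120 1.8178892441849082
the job is handed in; nothing more can be done
None
```

The wide box is open: its lid leans back at about 1.8 rad, on its stop. The narrow box is still shut, the jar, plate, stopper and squeezer look unmoved, and the job was handed in at about 9 s.

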